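Stand up a price board and hold its clip open for the ticket

ROBOT

A 6-joint arm with a two-finger parallel gripper is mounted at the origin on the work surface. World frame = base frame: x ahead of the robot, y to its left, z up, the work surface at z = 0. Lengths are in m, angles in rad, forces in N, time in s.
With the tool pointing down it reaches from about 0.375 to 0.975 m from the base axis. Payload 3.8 kg.
Tool frame: the origin (TCP) lies midway between the tips of the shut fingers; the grasp point (between the pads) lies 19 mm behind it; z points along the fingers, y is the direction in which the jaws open and shut (so a half turn about z gives the same grasp; the last joint's range is limited). The gripper opens to 85 mm and grips with 20 to 120 N. Pads are 22 mm wide; open, the fingers measure 114 mm over their backs; the gripper's body (76 mm by 85 mm) begins 54 mm behind the grasp point. The pads swing forward as they close: fully open they stand 13 mm farther back than shut.
Start: joints at [1.112, 0.264, 1.604, -0, 1.274, -0.037], TCP at [0.276, 0.616, 0.231] pointing down, gripper open.
Joint ranges: [-2.63, 2.63], [-0.94, 2.18], [0.31, 2.57], [-1.31, 4.45], [0, 2.66], [-2.55, 2.55]. Speed limits (rad/s): [2.57, 2.57, 3.14, 3.14, 3.14, 3.14].

INTERFACE

Orientations are given as a rotation vector (axis times angle).
In Python, from workcell import bot gives the robot as it stands.
- The arm moves only by the tool drive_tool, never from a script. Its argument "deltas" is a list of rows, each an object with "hand": the opening, from 0 (shut) to 1 (fully open); "offset": the shift along the world's x, y, z in cm, a list of three; "angular": the turn, a rotation vector about the world's x, y, z in degrees, a list of three. A call has 1 to 8 rows; each row is the pose to reach, as a shift and turn from the pose commanded when the call began; what a row does not reach only later rows make up. A row lasts 1/8 s, in which the tool goes at most 62.5 mm and 10.7 degrees, less where a joint would pass 70% of its speed; a pose out of reach is approached as far as the arm can. A call with a gripper value outside its range is refused whole. The fingers move at their own pace and stop on an object; "force" is the grip in N (left out, the last holds). Time passes only in rows, so rows that repeat a pose let the fingers close. It gives the time, the measured TCP pose, the force and the opening at its end, in the units of the state.
- bot.read_state(): the state, without advancing time (a new reading comes with each control period).
- bot.read_camera(name): name is "scene" or "side" or "wrist"; returns a dict with "frame" (384x512x3 uint8, blue, green, red), "mtx" (3x3 intrinsics, pixels), "R" (3x3) and "t" (3): a world point X has camera coordinates R X + t. Camera axes: x right, y down, z forward; pixel columns grow to the right and rows downward; lengths in m; the calibration is good to about 2 mm. The wrist camera is an equidistant fisheye: a pixel r from the principal point sees the ray r / f radians off the axis. A picture is of the moment at which its call begins. There is no depth.
- bot.finish_job(): hands the job in, once; it reports no verdict.
The state is a dict: "time": time; "q": joint angles; "joint_vel": joint speeds; "joint_torque": joint torques, N m; "tool_pos": TCP position; "tcp_rot": TCP orientation; "wrist_force": force on the tool from outside, world axes, zero at the start; "torque": the same for the moment, N m; "width": opening from 0.0 (shut) to 1.0 (fully open).
Only numpy, scipy, OpenCV 4.12 (cv2) and the standard library are available. Lean on these libraries where they do the work, as an engineer would, in place of code of your own. Each camera call takes 0.05 s, during which the arm holds its last target. There are 200 camera calls.

TASK

Set up the second price board on the cheese counter: plug the loose board upright into the empty wooden base until it is fully home, and let go of it. Then pinch the spring clip by its two levers, lift it off the ticket box and bring it, squeezed wide open, down astride the middle of the board's top edge, with a jaw well down on either side and neither the jaws nor the spring touching the board. Finish there still holding the clip gaping, so that a colleague can slip the day's ticket in; do not knock over or push away the food around it.

Things in the scene. Friction and masses are not known exactly. Their poses are not given: they have to be found in the camera images.
- price_board: The loose price board, upright on the counter on its foot. White panel 8 thick (x), 90 wide (y), 80 high, on a grey foot: a plug 24 (x) by 44 (y) by 22 high (lowest 4 mm stepped in to 20 by 40), a flange 34 by 60 by 6, then a cheek 16 by 50 by 10 round the panel's lower edge. 108 mm high in all, about 80 g. Origin: centre of the plug's underside, z up. Fits the socket either way round.
- board_top (a point): Centre of the price board's top edge, 108 mm above its origin; axes as the board's (x across the 8 mm thickness, y along the edge).
- socket (a point): Centre of the socket's mouth on top of the empty base (fixed wooden block 80 (x) by 110 (y) by 32 mm high); z up, x and y match the board's. Hole 26 (x) by 46 (y), 24 deep, 2 mm chamfer: 1 mm play each side of the plug. Fully home, the plug's underside is 22 mm below the mouth and the flange sits on the base.
- base_taken: The other fixed base, same block, origin at its underside centre. It already carries a price board, a paper ticket and a closed clip (all fixed, about 166 mm high in all) and shows how a finished stand looks; leave it. The two bases stand side by side, either one on the left.
- clip: The loose steel spring clip (black rubber lips), biting the box's +x wall: jaws down, levers up in a V, the 12 mm thick spring coil on the pin resting on the rim. About 65 g. Origin on the hinge pin, 66 mm above the counter at the start. x across the jaws, y along the pin, z up; jaws 50 mm wide (y). The frame belongs to the half on its -x side: it tilts about y by half the joint value when squeezed evenly.
- clip_jaw (a joint): Opening of the clip: angle between its halves (rad), 0 biting the 8 mm wall, -0.22 shut on nothing, 0.70 at its firm stop (levers upright and parallel, jaws gaping 30 mm, tips 35 mm below the pin). Squeezing the levers together along x opens it. Spring 0.10 N m at 0, 0.30 N m at 0.70: 3 N on each lever to start, 11 N at the stop; 30 to 40 N of grip holds it there.
- lever_a (a point): Middle of the outer face of the lever on the clip's -x side, 28 mm above the pin when the levers are upright. Levers are 30 mm wide (y). While the clip bites they slope out to 49 mm over their outer top edges, 41 mm above the pin; at the stop they are 18 mm over their flat outer faces, which run from 8 to 46 mm above the pin.
- lever_b (a point): The same on the lever of its +x side.
- jaw_a (a point): Inner face of the tip of the clip's jaw on its -x side, middle of its width, 33 mm below the pin while it bites (the tip ends 36 mm below the pin).
- jaw_b (a point): The same on the jaw of its +x side.
- ticket_box: Fixed plywood box 90 (x) by 120 (y) by 60 mm high, open on top, walls 8 mm, holding paper tickets (28 mm high inside). Origin: underside centre. The clip is on the wall on its +x side (centre plane 41 mm from the origin), up to 25 mm off its middle.
- cheese: Bystander: cream-coloured cheese drum, 100 mm across, 55 mm high; origin underside centre.
- olive_jar: Bystander: jar, 68 mm across, 100 mm high; origin underside centre.
- bread_ring: Bystander: brown bread ring lying flat, 132 mm across, 36 mm high; origin underside centre.
Mind the look-alikes: they are no part of the job. Of the things shaped like the part that bears socket, the wooden one is meant. Of the things that look like the price_board, take the one that is farthest to the robot's left at the start.

How it is judged:
By the outcome, as a careful person would: the job done as asked, in the order asked, and still so for the second after the job is handed in, while the arm keeps its last pose, push and grip.
It also fails if it takes over 61 s, if anything falls off the work surface, if the arm or the gripper's body presses on something with over 40 N, if the wrist force passes 120 N, or if a joint passes its speed limit or range.

## Working session

There is one attempt and no reset: what is moved stays moved. The work goes in short steps, Python scripts to look and compute and a tool call to move; the robot and the scene stay as the last step left them, time stands still between calls to the robot, and variables do not carry over. Pictures are saved under pics/ and viewed, about 8 in all and at most 12, crops included, and the job is handed in when it is done.

Besides the shell and the picture viewer there is one more tool, called after ">>>" as a command line: name --argument value ..., lists and objects as JSON in quotes. drive_tool: Moves the arm, as the interface text tells. Its arguments: {"type":"object","properties":{"deltas":{"type":"array"},"force":{"type":"number"}},"required":["deltas"]}

```bash
mkdir -p pics
cat > h.py <<'E'
import numpy as np, cv2
from workcell import bot
def snap(n,f):
    c=bot.read_camera(n); cv2.imwrite(f'pics/{f}.png',c['frame']); np.savez(f'pics/{f}.npz',K=c['mtx'],R=c['R'],t=c['t']); return c
def load(f):
    return np.load(f'pics/{f}.npz')
def ray(c,u,v,fish=False):
    K=c['K'];R=c['R']
    a=np.array([(u-K[0,2])/K[0,0],(v-K[1,2])/K[1,1],1.])
    if fish:
        r=np.hypot(a[0],a[1]); s=np.sinc(r/np.pi); a=np.array([a[0]*s,a[1]*s,np.cos(r)])
    return -R.T@c['t'], R.T@a
def onz(c,u,v,z,fish=False):
    o,d=ray(c,u,v,fish); return o+d*(z-o[2])/d[2]
def proj(c,X):
    p=c['K']@(c['R']@np.array(X)+c['t']); return p[:2]/p[2]
def tri(c1,p1,c2,p2,f1=False,f2=False):
    A=[];b=[]
    for c,p,f in((c1,p1,f1),(c2,p2,f2)):
        o,d=ray(c,*p,f); d/=np.linalg.norm(d); M=np.eye(3)-np.outer(d,d);A.append(M);b.append(M@o)
    A=np.vstack(A);b=np.hstack(b); x,r,_,_=np.linalg.lstsq(A,b,rcond=None); return x,r
E
python3 - <<'E'
from h import *
print(bot.read_state())
a=snap('scene','s0');b=snap('side','d0');w=snap('wrist','w0')
for c in(a,b,w): print(-c['R'].T@c['t'],c['mtx'][0],c['R'][2])
cv2.imwrite('pics/m0.png',cv2.resize(a['frame'],(800,600),interpolation=2))
cv2.imwrite('pics/m1.png',cv2.resize(b['frame'],(800,600),interpolation=2))
E
```

```text
{'time': 0.0, 'q': array([ 1.11205324e+00,  2.64758209e-01,  1.60537937e+00, -2.06085665e-05,
        1.27367819e+00, -3.69129654e-02]), 'joint_vel': array([-0.00113314,  0.00125791,  0.00112845,  0.00059237, -0.00076791,
       -0.00164486]), 'joint_torque': array([-1.10851848e-03, -5.15111840e+01, -3.67316866e+01, -2.56556223e-04,
        1.30944457e-02, -3.98142106e-05]), 'tool_pos': array([0.27605983, 0.61517134, 0.22995571]), 'tcp_rot': array([-0.65758756, -3.07145981,  0.00339239]), 'wrist_force': array([1.06926859, 0.20573964, 0.55337062]), 'torque': array([ 0.0316521 , -0.01790848,  0.04780357]), 'width': 1.0025986319012383}
[ 1.06543203 -0.87062581  0.73743634] [444.65379928   0.         260.10332113] [-0.42438767  0.73187083 -0.53316057]
[-0.0982706  -0.60157814  0.70885182] [347.52366283   0.         253.66777706] [ 0.58891955  0.58563159 -0.55696445]
[0.20331696 0.64816593 0.37230155] [297.31863964   0.         259.61302434] [ 0.28248745 -0.12916314 -0.95053549]
```

View pics/m0.png

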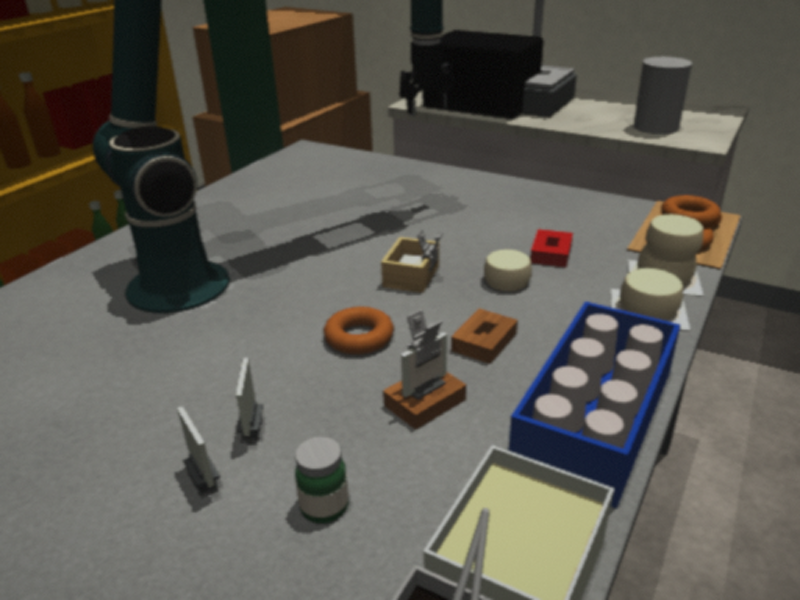

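View pics/m1.png

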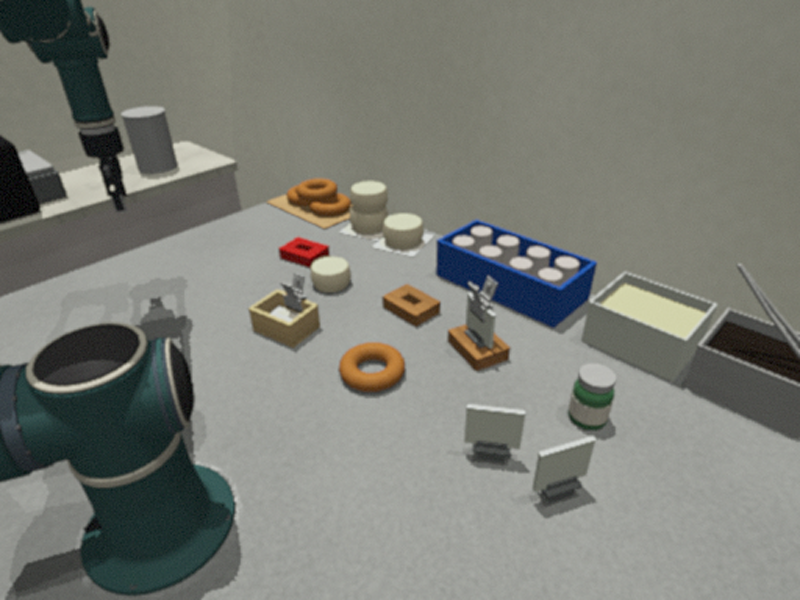

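The pictures show two loose boards: scene px (247,400) / side (493,430), and scene (197,450) / side (562,470). The empty bases are the wooden one at scene (485,335) and a red one at (552,247). The wooden base is the one meant. I'll compute which board lies farther left (+y) and confirm it in a crop.

Run:
```python
from h import *
S=load('s0');D=load('d0')
k=.64
for n,p,q,z in(('boardA foot',(250,437),(491,455),.0),('boardB foot',(206,488),(561,493),0),('A top',(245,362),(494,407),.108),('B top',(183,412),(563,450),.108),('base',(487,328),(411,300),.032),('taken',(425,390),(479,340),.032),('box',(410,250),(285,305),.06),('clip pin',(428,248),(293,290),.066),('cheese',(508,258),(330,265),.055),('jar',(320,455),(597,378),.1),('ring',(358,325),(372,362),.03),('red',(552,242),(304,247),.032)):
    p=np.array(p)*k;q=np.array(q)*k
    print(n,onz(S,*p,z).round(3),onz(D,*q,z).round(3))
s=cv2.imread('pics/s0.png');d=cv2.imread('pics/d0.png')
cr=lambda im,u,v:cv2.resize(im[v-37:v+38,u-33:u+33],(264,300),interpolation=cv2.INTER_CUBIC)
cv2.imwrite('pics/c0.png',np.vstack([np.hstack([cr(s,152,262),cr(s,310,214),cr(s,266,163)]),np.hstack([cr(d,318,280),cr(d,263,194),cr(d,184,203)])]))
```

```text
boardA foot [ 0.445 -0.295  0.   ] [ 0.437 -0.281  0.   ]
boardB foot [ 0.459 -0.407  0.   ] [ 0.45  -0.403  0.   ]
A top [ 0.42  -0.253  0.108] [ 0.436 -0.278  0.108]
B top [ 0.42  -0.384  0.108] [ 0.432 -0.399  0.108]
base [0.667 0.107 0.032] [0.655 0.1   0.032]
taken [ 0.65  -0.102  0.032] [ 0.639 -0.102  0.032]
box [0.42  0.265 0.06 ] [0.426 0.259 0.06 ]
clip pin [0.455 0.28  0.066] [0.469 0.287 0.066]
cheese [0.614 0.333 0.055] [0.61  0.328 0.055]
jar [ 0.632 -0.357  0.1  ] [ 0.614 -0.358  0.1  ]
ring [0.451 0.01  0.03 ] [0.445 0.009 0.03 ]
red [0.656 0.487 0.032] [0.652 0.488 0.032]
```

View pics/c0.png

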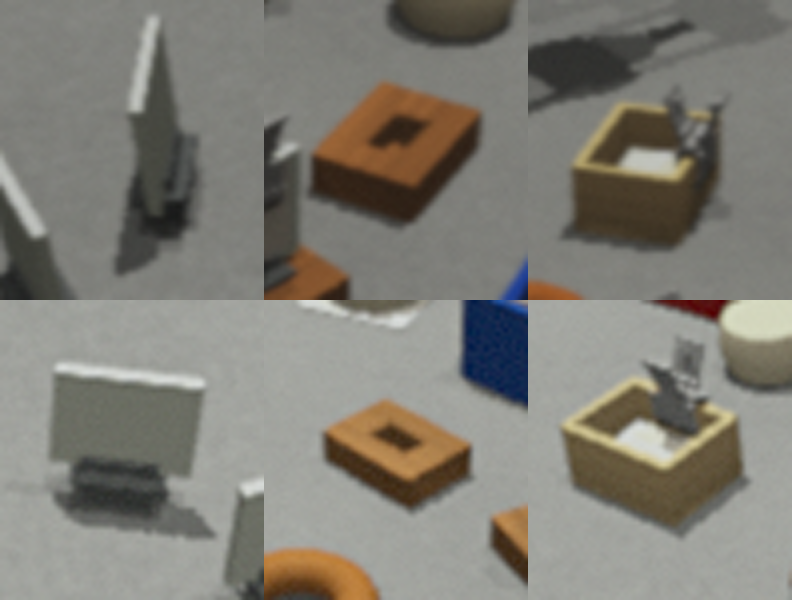

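Candidates for price_board: A at scene (247,400), y≈-0.28, and B at scene (197,450), y≈-0.40. A is farther left, so I take A. The crops (columns: board, base, box) confirm this: A's top edge runs from crop px (138,106) to (152,20), the wooden base has an empty hole, and the clip sits on the box wall with its levers up.

Run:
```python
from h import *
S=load('s0');D=load('d0')
f=lambda c,o,pts,z:np.array([onz(c,o[0]+(x-.0)/4,o[1]+y/4,z) for x,y in pts])
def rep(n,P):
    print(n,P[:,:2].round(3).tolist(),'c',P.mean(0).round(4),'edges',[round(float(np.linalg.norm(P[i]-P[i-1])),3) for i in range(len(P))],'ang',[round(float(np.degrees(np.arctan2(*(P[i]-P[i-1])[1::-1]))),1) for i in range(len(P))])
rep('A top S',f(S,(119,225),[(137,108),(152,18)],.108))
rep('A top D',f(D,(285,243),[(55,69),(204,82)],.108))
rep('base S',f(S,(277,177),[(122,83),(217,114),(150,187),(49,155)],.032))
rep('base D',f(D,(230,157),[(124,102),(206,147),(146,183),(60,133)],.032))
rep('hole S',f(S,(277,177),[(141,114),(164,120),(127,156),(104,145)],.032))
rep('box S',f(S,(233,126),[(92,104),(190,110),(156,183),(46,168)],.06))
rep('box D',f(D,(151,166),[(108,80),(209,118),(138,168),(36,126)],.06))
```

```text
A top S [[0.463, -0.316], [0.414, -0.246]] c [ 0.4388 -0.2811  0.108 ] edges [0.086, 0.086] ang [-55.1, 124.9]
A top D [[0.408, -0.247], [0.46, -0.318]] c [ 0.4339 -0.2824  0.108 ] edges [0.088, 0.088] ang [125.8, -54.2]
base S [[0.63, 0.16], [0.707, 0.153], [0.7, 0.049], [0.623, 0.051]] c [0.665  0.1034 0.032 ] edges [0.109, 0.078, 0.105, 0.077] ang [86.5, -5.2, -93.7, 177.9]
base D [[0.697, 0.149], [0.69, 0.045], [0.614, 0.047], [0.62, 0.156]] c [0.6554 0.0991 0.032 ] edges [0.077, 0.105, 0.076, 0.109] ang [-4.8, -93.5, 178.6, 87.1]
hole S [[0.659, 0.128], [0.677, 0.129], [0.672, 0.075], [0.652, 0.08]] c [0.6647 0.1031 0.032 ] edges [0.049, 0.018, 0.054, 0.02] ang [81.6, 1.1, -95.3, 165.8]
box S [[0.372, 0.306], [0.451, 0.334], [0.486, 0.208], [0.395, 0.19]] c [0.426  0.2597 0.06  ] edges [0.118, 0.084, 0.13, 0.092] ang [101.6, 18.9, -74.8, -168.8]
box D [[0.45, 0.319], [0.473, 0.205], [0.388, 0.191], [0.367, 0.304]] c [0.4195 0.2547 0.06  ] edges [0.085, 0.115, 0.085, 0.115] ang [10.0, -79.0, -170.5, 101.0]
```

>>> drive_tool --deltas '[{"hand":1,"offset":[18.0,-34.5,2],"angular":[0,0,-56]},{"hand":1,"offset":[18.0,-34.5,2],"angular":[0,0,-56]},{"hand":1,"offset":[18.0,-34.5,2],"angular":[0,0,-56]},{"hand":1,"offset":[18.0,-34.5,2],"angular":[0,0,-56]},{"hand":1,"offset":[18.0,-34.5,2],"angular":[0,0,-56]},{"hand":1,"offset":[18.0,-34.5,2],"angular":[0,0,-56]},{"hand":1,"offset":[18.0,-34.5,2],"angular":[0,0,-56]},{"hand":1,"offset":[18.0,-34.5,2],"angular":[0,0,-56]}]'

```text
time: 1.15
tool_pos: [0.4565, 0.2703, 0.2511]
tcp_rot: [-2.025, -2.401, -0.0]
wrist_force: [0.2, 0.7, -0.1]
width: 0.999
```

Run:
```python
from h import *
snap('wrist','w1'); s=bot.read_state(); print(s['tool_pos'],s['tcp_rot'],s['q'])
```

```text
[0.45606238 0.27124504 0.25108311] [-2.02286974e+00 -2.40243363e+00 -8.33739160e-05] [ 4.89024576e-01 -2.25148747e-02  1.88633678e+00  9.33188987e-04
  1.27807254e+00  3.17631435e-01]
```

>>> drive_tool --deltas '[{"hand":1,"offset":[16,-17,0],"angular":[0,0,-14]},{"hand":1,"offset":[16,-17,0],"angular":[0,0,-14]},{"hand":1,"offset":[16,-17,0],"angular":[0,0,-14]},{"hand":1,"offset":[16,-17,0],"angular":[0,0,-14]},{"hand":1,"offset":[16,-17,0],"angular":[0,0,-14]}]'

```text
time: 1.82
tool_pos: [0.6178, 0.1006, 0.2504]
tcp_rot: [-2.302, -2.138, 0.001]
wrist_force: [0.3, 0.7, 0.7]
width: 1.0
```

Run:
```python
from h import *
snap('wrist','w2'); s=bot.read_state(); print(s['tool_pos'],s['tcp_rot'],s['q'])
```

```text
[0.61655778 0.10191045 0.25034034] [-2.29941081e+00 -2.13820789e+00  1.21034002e-03] [1.23458413e-01 1.60082926e-01 1.69328128e+00 9.24242414e-04
 1.28982116e+00 1.95822378e-01]
```

>>> drive_tool --deltas '[{"hand":1,"offset":[-18,-36,0],"angular":[0,0,39]},{"hand":1,"offset":[-18,-36,0],"angular":[0,0,39]},{"hand":1,"offset":[-18,-36,0],"angular":[0,0,39]},{"hand":1,"offset":[-18,-36,0],"angular":[0,0,39]},{"hand":1,"offset":[-18,-36,0],"angular":[0,0,39]},{"hand":1,"offset":[-18,-36,0],"angular":[0,0,39]},{"hand":1,"offset":[-18,-36,0],"angular":[0,0,39]},{"hand":1,"offset":[-18,-36,0],"angular":[0,0,39]}]'

```text
time: 2.88
tool_pos: [0.4359, -0.2586, 0.2512]
tcp_rot: [-1.456, -2.784, -0.001]
wrist_force: [-0.3, -0.4, 0.3]
width: 0.997
```

Run:
```python
from h import *
snap('wrist','w3'); s=bot.read_state(); print(s['tool_pos'],s['tcp_rot'],s['q'])
a=[cv2.imread(f'pics/w{i}.png') for i in (1,2,3)]
cv2.imwrite('pics/wm.png',np.vstack([np.hstack([cv2.resize(a[0],(400,300)),cv2.resize(a[1],(400,300))]),np.hstack([cv2.resize(a[2],(400,300)),np.zeros((300,400,3),np.uint8)])]))
```

```text
[ 0.43647323 -0.25769812  0.25115498] [-1.45428706e+00 -2.78432876e+00 -1.89283106e-03] [-5.83282277e-01 -6.96261763e-02  1.93126565e+00  1.21469994e-03
  1.28041856e+00 -1.19175244e+00]
```

View pics/wm.png

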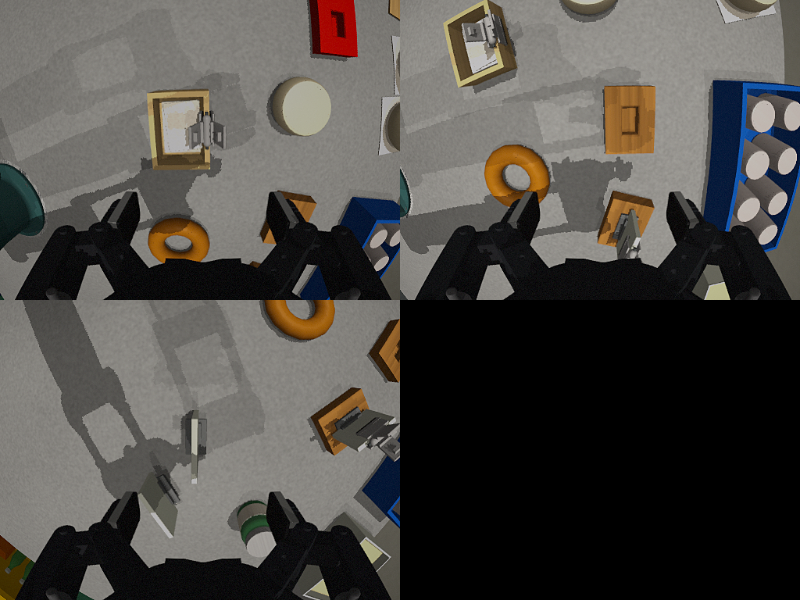

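Run:
```python
from h import *
a=[cv2.imread(f'pics/w{i}.png') for i in (1,2,3)]
cr=lambda im,u,v,w,h,s:cv2.resize(im[v:v+h,u:u+w],(w*s,h*s),interpolation=cv2.INTER_CUBIC)
A=cr(a[2],217,135,60,120,5);B=cr(a[1],255,100,80,60*2,5)[:,:400]
print(A.shape,B.shape)
cv2.imwrite('pics/c1.png',np.hstack([A,B]))
cv2.imwrite('pics/c2.png',cr(a[0],182,110,120,110,5))
```

```text
(600, 300, 3) (600, 400, 3)
```

View pics/c1.png

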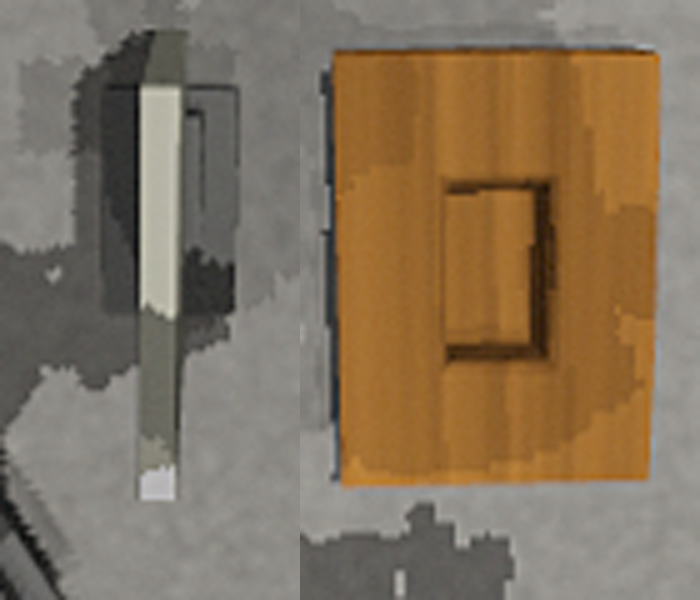

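View pics/c2.png

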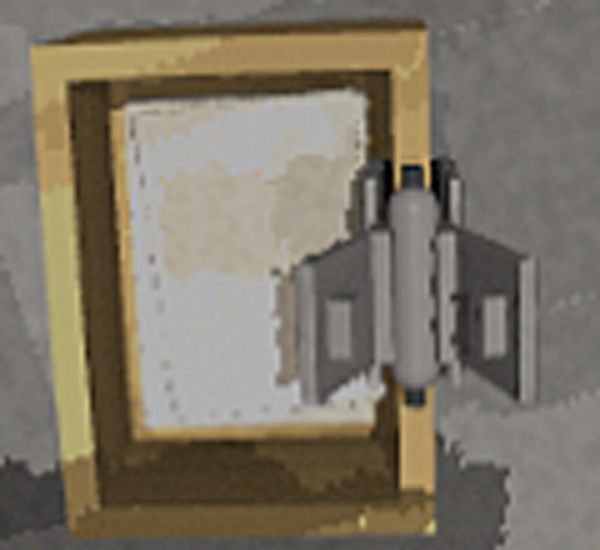

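```bash
cat >> h.py <<'E'
def rep(n,P):
    P=np.array(P);print(n,P[:,:2].round(4).tolist(),'c',P.mean(0).round(4),'edges',[round(float(np.linalg.norm(P[i]-P[i-1])),3) for i in range(len(P))],'ang',[round(float(np.degrees(np.arctan2(*(P[i]-P[i-1])[1::-1]))),1) for i in range(len(P))])
E
python3 - <<'E'
from h import *
def g(c,o,pts,z,s=5): return [onz(c,o[0]+(x+.5)/s-.5,o[1]+(y+.5)/s-.5,z,True) for x,y in pts]
w1,w2,w3=[load(f'w{i}') for i in(1,2,3)]
rep('boardtop',g(w3,(217,135),[(140,85),(183,85),(176,499),(137,499)],.108))
rep('flange',g(w3,(217,135),[(102,87),(238,87),(234,312),(103,312)],.028))
rep('base',g(w2,(255,100),[(33,52),(360,54),(350,482),(43,487)],.032))
rep('hole',g(w2,(255,100),[(145,180),(252,180),(247,360),(147,360)],.032))
rep('box',g(w1,(182,110),[(33,45),(427,25),(436,533),(70,535)],.06))
rep('coil',g(w1,(182,110),[(412,165),(414,403)],.066))
rep('coil top',g(w1,(182,110),[(414,188),(414,387)],.070))
rep('levers',g(w1,(182,110),[(302,265),(534,258),(534,402),(306,404)],.107))
for w,p in((w1,1),(w2,2),(w3,3)): print(-w['R'].T@w['t'])
E
```

```text
boardtop [[0.4079, -0.2441], [0.4148, -0.2393], [0.4638, -0.3136], [0.457, -0.3184]] c [ 0.4359 -0.2789  0.108 ] edges [0.089, 0.008, 0.089, 0.008] ang [123.4, 34.6, -56.6, -145.0]
flange [[0.4053, -0.2641], [0.4332, -0.2449], [0.4664, -0.294], [0.4383, -0.3135]] c [ 0.4358 -0.2791  0.028 ] edges [0.059, 0.034, 0.059, 0.034] ang [123.8, 34.6, -56.0, -145.2]
base [[0.6242, 0.1655], [0.7038, 0.1608], [0.6987, 0.0508], [0.6188, 0.0555]] c [0.6614 0.1081 0.032 ] edges [0.11, 0.08, 0.11, 0.08] ang [87.2, -3.4, -92.7, 176.7]
hole [[0.6492, 0.1324], [0.6755, 0.1309], [0.6724, 0.0854], [0.6471, 0.0871]] c [0.6611 0.1089 0.032 ] edges [0.045, 0.026, 0.046, 0.025] ang [87.4, -3.4, -93.8, 176.1]
box [[0.3667, 0.3141], [0.4541, 0.332], [0.4774, 0.2129], [0.3887, 0.1967]] c [0.4217 0.2639 0.06  ] edges [0.119, 0.089, 0.121, 0.09] ang [100.6, 11.6, -78.9, -169.6]
coil [[0.456, 0.301], [0.466, 0.2465]] c [0.461  0.2738 0.066 ] edges [0.055, 0.055] ang [100.4, -79.6]
coil top [[0.4571, 0.2967], [0.465, 0.2515]] c [0.4611 0.2741 0.07  ] edges [0.046, 0.046] ang [99.9, -80.1]
levers [[0.4364, 0.2838], [0.4813, 0.2929], [0.4871, 0.2637], [0.4416, 0.2554]] c [0.4616 0.2739 0.107 ] edges [0.029, 0.046, 0.03, 0.046] ang [100.4, 11.5, -78.8, -169.8]
[0.44291753 0.34878338 0.39342768]
[0.62353663 0.18011014 0.39256653]
[ 0.39022894 -0.19325458  0.39347347]
```

Cropped wrist views: the board's top-edge strip is at crop x 140–183, y 85–499, the base top is a clean rectangle with its hole, and the clip's pin ends are at (412,165) and (414,403). All measured sizes match the given ones to about 1 mm, so I'll grasp board A.

>>> drive_tool --deltas '[{"hand":1,"offset":[0,-2,-5],"angular":[0,0,-0.8]},{"hand":1,"offset":[0,-2,-11],"angular":[0,0,-0.8]},{"hand":1,"offset":[0,-2,-15],"angular":[0,0,-0.8]},{"hand":1,"offset":[0,-2,-18.1],"angular":[0,0,-0.8]},{"hand":1,"offset":[0,-2,-18.1],"angular":[0,0,-0.8]},{"hand":0.5,"offset":[0,-2,-18.1],"angular":[0,0,-0.8]},{"hand":0.3,"offset":[0,-2,-18.1],"angular":[0,0,-0.8]},{"hand":0.2,"offset":[0,-2,-18.1],"angular":[0,0,-0.8]}]' --force 40

```text
time: 3.92
tool_pos: [0.4375, -0.2797, 0.0719]
tcp_rot: [1.473, 2.772, -0.0]
wrist_force: [-0.1, 0.4, -0.5]
width: 0.381
```

>>> drive_tool --deltas '[{"hand":0.1,"offset":[0,0,0],"angular":[0,0,0]},{"hand":0,"offset":[0,0,0],"angular":[0,0,0]},{"hand":0,"offset":[0,0,0],"angular":[0,0,0]},{"hand":0,"offset":[0,0,0],"angular":[0,0,0]},{"hand":0,"offset":[0,0,0],"angular":[0,0,0]},{"hand":0,"offset":[0,0,3],"angular":[0,0,0]},{"hand":0,"offset":[0,0,8],"angular":[0,0,0]},{"hand":0,"offset":[0,0,12],"angular":[0,0,0]}]' --force 50

```text
time: 4.92
tool_pos: [0.4361, -0.279, 0.1912]
tcp_rot: [-1.474, -2.774, -0.0]
wrist_force: [0.3, -0.2, -0.4]
width: 0.085
```

Run:
```python
from h import *
s=bot.read_state(); print(s['tool_pos'],s['tcp_rot'],s['wrist_force'],s['width'])
a=snap('wrist','w4')['frame']; b=snap('side','d4')['frame']
cv2.imwrite('pics/c4.png',np.vstack([np.hstack([cv2.resize(a,(400,300)),cv2.resize(b,(400,300))]),np.hstack([cv2.resize(a[150:384,150:400],(400,300)),cv2.resize(b[150:300,220:420],(400,300))])]))
```

```text
[ 0.43607799 -0.27903112  0.19118521] [-1.47409857e+00 -2.77367874e+00 -2.32791432e-04] [ 0.30231907 -0.15026628 -0.39491742] 0.08477275052470712
```

View pics/c4.png

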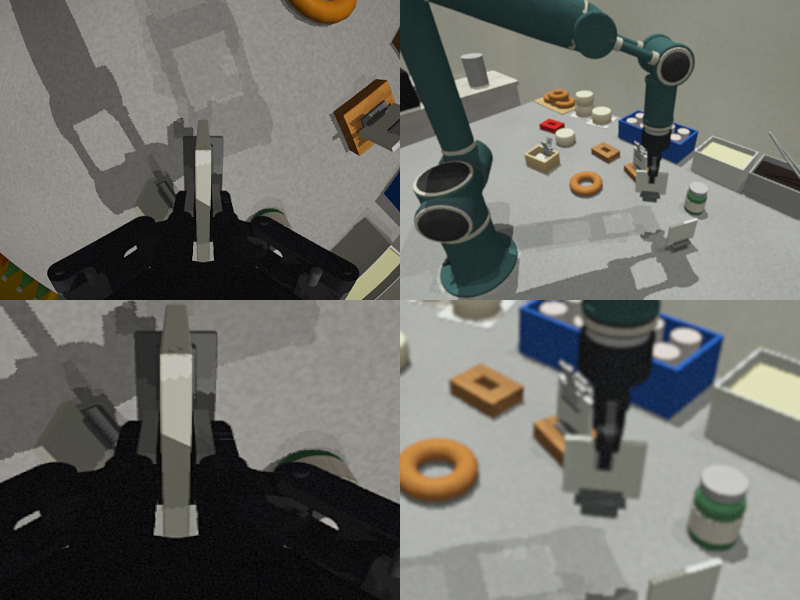

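Run:
```python
from h import *
w=load('w4');a=cv2.imread('pics/w4.png')
s=bot.read_state(); print(s['tool_pos'])
z=.191+.038
P=lambda x,y:(150+x/1.6,150+(y-300)/1.282)
rep('top',[onz(w,*P(x,y),z,True) for x,y in[(160,352),(193,352),(198,537),(155,537),(190,500),(162,500)]])
rep('flange',[onz(w,*P(x,y),z-.080,True) for x,y in[(135,331),(216,331)]])
cv2.imwrite('pics/c5.png',cv2.resize(a[160:350,210:310],(400,760)[::1],interpolation=2)[:600])
```

```text
[ 0.43911546 -0.28117572  0.19546124]
top [[0.4072, -0.2428], [0.4135, -0.2386], [0.4568, -0.2978], [0.446, -0.305], [0.4439, -0.2836], [0.4374, -0.288]] c [ 0.4341 -0.276   0.229 ] edges [0.054, 0.008, 0.073, 0.013, 0.022, 0.008] ang [123.8, 34.0, -53.8, -146.1, 95.6, -146.0]
flange [[0.4049, -0.262], [0.4318, -0.2439]] c [ 0.4184 -0.253   0.149 ] edges [0.033, 0.033] ang [-146.0, 34.0]
```

View pics/c5.png

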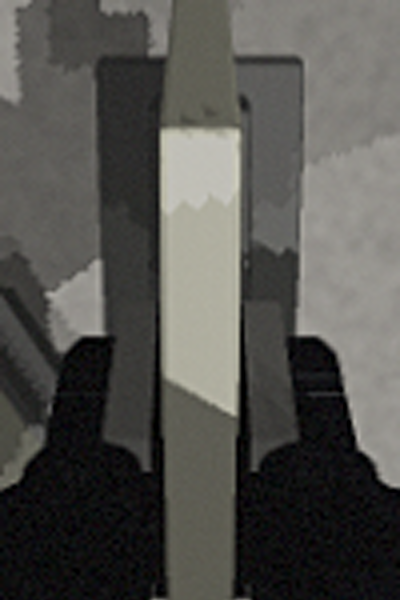

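>>> drive_tool --deltas '[{"hand":0,"offset":[2,3,6],"angular":[0,0,-4]},{"hand":0,"offset":[4,8.8,7],"angular":[0,0,-9]},{"hand":0,"offset":[6,14.5,7],"angular":[0,0,-15]},{"hand":0,"offset":[8,20,7],"angular":[0,0,-21]},{"hand":0,"offset":[11.5,25,7],"angular":[0,0,-26]},{"hand":0,"offset":[15,30,7],"angular":[0,0,-31]},{"hand":0,"offset":[19,34.6,7],"angular":[0,0,-35]},{"hand":0,"offset":[22.5,38.7,7],"angular":[0,0,-37.1]}]'

```text
time: 6.02
tool_pos: [0.6616, 0.1097, 0.2579]
tcp_rot: [-2.28, -2.159, 0.004]
wrist_force: [0.4, -0.1, -0.8]
width: 0.083
```

>>> drive_tool --deltas '[{"hand":0,"offset":[0,0,-4],"angular":[0,0,0]},{"hand":0,"offset":[0,0,-9],"angular":[0,0,0]},{"hand":0,"offset":[0,0,-13],"angular":[0,0,0]},{"hand":0,"offset":[0,0,-14.3],"angular":[0,0,0]},{"hand":0,"offset":[0,0,-14.3],"angular":[0,0,0]},{"hand":0,"offset":[0,0,-14.3],"angular":[0,0,0]}]'

```text
time: 6.78
tool_pos: [0.6629, 0.1079, 0.1195]
tcp_rot: [2.279, 2.16, 0.004]
wrist_force: [0.0, 0.7, -0.2]
width: 0.088
```

Run:
```python
from h import *
a=snap('wrist','w6')['frame'];
for i in range(3): s=bot.read_state(); print(s['time'],s['tool_pos'],s['tcp_rot'],s['wrist_force'],s['width'])
b=snap('side','d6')['frame'];c=snap('scene','s6')['frame']
s=bot.read_state(); print(s['time'],s['tool_pos'],s['q'])
u,v=map(int,proj(load('d6'),(.66,.108,.06)));p,q=map(int,proj(load('s6'),(.66,.108,.06)))
print(u,v,p,q)
cv2.imwrite('pics/c6.png',np.hstack([cv2.resize(a[100:300,193:325],(396,600),interpolation=2),np.vstack([cv2.resize(b[v-45:v+30,u-50:u+50],(400,300),interpolation=2),cv2.resize(c[q-45:q+30,p-50:p+50],(400,300),interpolation=2)])]))
```

```text
6.825 [0.6631632  0.10796117 0.11990045] [2.27840578 2.15929015 0.00540261] [ 0.57497403 -0.06535913 -0.90180933] 0.08749026090282337
6.825 [0.6631632  0.10796117 0.11990045] [2.27840578 2.15929015 0.00540261] [ 0.57497403 -0.06535913 -0.90180933] 0.08749026090282337
6.825 [0.6631632  0.10796117 0.11990045] [2.27840578 2.15929015 0.00540261] [ 0.57497403 -0.06535913 -0.90180933] 0.08749026090282337
6.925 [0.66290527 0.10798299 0.11973563] [1.24391982e-01 3.39639955e-01 1.71998478e+00 3.36380409e-06
 1.07800494e+00 1.77989247e-01]
262 183 310 200
```

View pics/c6.png

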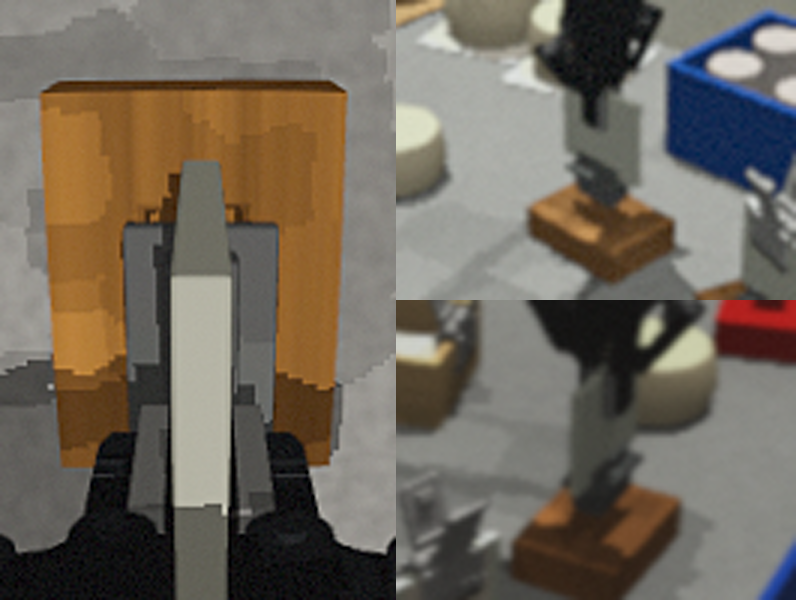

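Run:
```python
from h import *
def g(c,o,pts,z,s=3): return [onz(c,o[0]+(x+.5)/s-.5,o[1]+(y+.5)/s-.5,z,True) for x,y in pts]
w=load('w6');o=(193,100)
rep('base',g(w,o,[(42,93),(346,93),(330,466),(62,466)],.032))
rep('holefar',g(w,o,[(145,206),(246,206)],.032))
rep('flange',g(w,o,[(124,224),(278,224),(274,405),(130,405)],.0765))
rep('top',g(w,o,[(172,275),(231,275),(227,505),(176,505)],.1565))
a=cv2.imread('pics/w6.png')
cv2.imwrite('pics/c7.png',cv2.resize(a[120:200,220:300],(800,800)[:2],interpolation=2)[:600])
```

```text
base [[0.6248, 0.165], [0.7037, 0.1607], [0.6986, 0.0512], [0.6188, 0.0556]] c [0.6615 0.1081 0.032 ] edges [0.11, 0.079, 0.11, 0.08] ang [86.8, -3.2, -92.7, 176.8]
holefar [[0.6496, 0.1331], [0.6763, 0.1317]] c [0.663  0.1324 0.032 ] edges [0.027, 0.027] ang [176.8, -3.2]
flange [[0.6481, 0.1399], [0.6811, 0.1381], [0.6792, 0.095], [0.6459, 0.0969]] c [0.6636 0.1175 0.0765] edges [0.043, 0.033, 0.043, 0.033] ang [87.1, -3.2, -92.7, 176.8]
top [[0.6615, 0.1536], [0.6688, 0.1532], [0.6669, 0.1197], [0.6598, 0.1201]] c [0.6642 0.1366 0.1565] edges [0.034, 0.007, 0.034, 0.007] ang [87.1, -3.2, -93.3, 176.8]
```

View pics/c7.png

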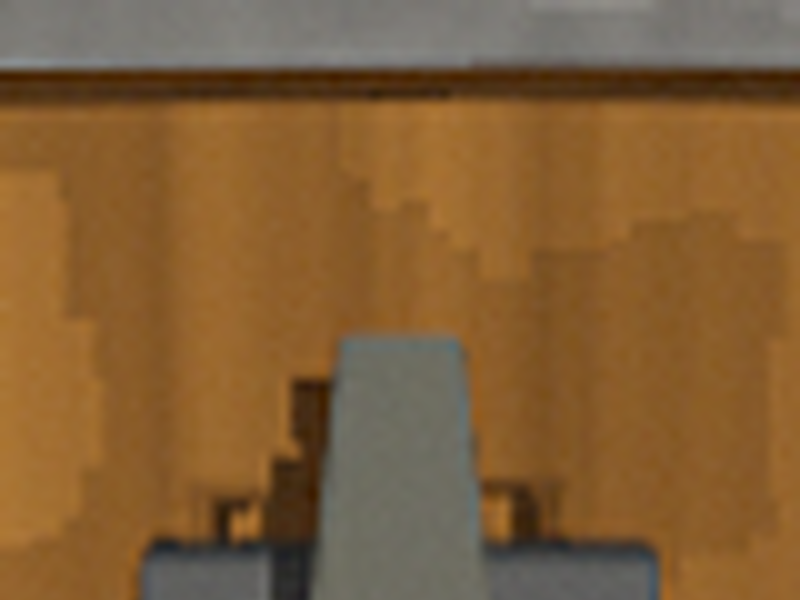

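>>> drive_tool --deltas '[{"hand":0,"offset":[-0.13,-0.05,0],"angular":[0,0,0]},{"hand":0,"offset":[-0.13,-0.05,-0.5],"angular":[0,0,0]},{"hand":0,"offset":[-0.13,-0.05,-1.0],"angular":[0,0,0]},{"hand":0,"offset":[-0.13,-0.05,-1.4],"angular":[0,0,0]},{"hand":0,"offset":[-0.13,-0.05,-1.7],"angular":[0,0,0]},{"hand":0,"offset":[-0.13,-0.05,-2.0],"angular":[0,0,0]},{"hand":0,"offset":[-0.13,-0.05,-2.3],"angular":[0,0,0]},{"hand":0,"offset":[-0.13,-0.05,-2.3],"angular":[0,0,0]}]'

```text
time: 7.92
tool_pos: [0.6603, 0.1073, 0.0942]
tcp_rot: [2.28, 2.161, 0.001]
wrist_force: [1.3, -1.7, -0.2]
width: 0.087
```

>>> drive_tool --deltas '[{"hand":0,"offset":[0,0,-0.4],"angular":[0,0,0]},{"hand":0,"offset":[0,0,-0.7],"angular":[0,0,0]},{"hand":0,"offset":[0,0,-1.0],"angular":[0,0,0]},{"hand":0,"offset":[0,0,-1.2],"angular":[0,0,0]},{"hand":0,"offset":[0,0,-1.3],"angular":[0,0,0]},{"hand":0,"offset":[0,0,-1.3],"angular":[0,0,0]}]'

```text
time: 8.68
tool_pos: [0.6602, 0.1073, 0.0812]
tcp_rot: [2.28, 2.161, 0.0]
wrist_force: [2.2, -0.4, -1.2]
width: 0.083
```

>>> drive_tool --deltas '[{"hand":0,"offset":[0,0,-0.1],"angular":[0,0,0]},{"hand":0,"offset":[0,0,-0.2],"angular":[0,0,0]},{"hand":0,"offset":[0,0,-0.3],"angular":[0,0,0]},{"hand":0,"offset":[0,0,-0.3],"angular":[0,0,0]}]'

```text
time: 9.18
tool_pos: [0.6604, 0.1074, 0.0811]
tcp_rot: [2.28, 2.161, 0.001]
wrist_force: [-4.0, -0.4, 12.0]
width: 0.09
```

>>> drive_tool --deltas '[{"hand":0.3,"offset":[0,0,0.1],"angular":[0,0,0]},{"hand":0.6,"offset":[0,0,0.1],"angular":[0,0,0]},{"hand":0.9,"offset":[0,0,0.1],"angular":[0,0,0]},{"hand":0.9,"offset":[0,0,0.1],"angular":[0,0,0]},{"hand":0.9,"offset":[0,0,4],"angular":[0,0,0]},{"hand":0.9,"offset":[0,0,9],"angular":[0,0,0]},{"hand":1,"offset":[0,0,14],"angular":[0,0,0]},{"hand":1,"offset":[0,0,17.3],"angular":[0,0,0]}]'

```text
time: 10.18
tool_pos: [0.661, 0.1075, 0.2545]
tcp_rot: [2.279, 2.16, 0.004]
wrist_force: [0.9, 0.8, 0.5]
width: 0.997
```

>>> drive_tool --deltas '[{"hand":1,"offset":[0,0,0],"angular":[0,0,0]},{"hand":1,"offset":[0,0,0],"angular":[0,0,0]}]'

```text
time: 10.42
tool_pos: [0.6594, 0.1072, 0.25]
tcp_rot: [-2.279, -2.161, 0.002]
wrist_force: [1.0, -0.5, -1.2]
width: 0.998
```

Run:
```python
from h import *
a=snap('wrist','w8')['frame'];s=bot.read_state(); print(s['tool_pos'],s['tcp_rot'])
b=snap('side','d8')['frame'];c=snap('scene','s8')['frame']
cv2.imwrite('pics/c8.png',np.hstack([cv2.resize(a[90:290,193:325],(396,600),interpolation=2),np.vstack([cv2.resize(b[138:213,212:312],(400,300),interpolation=2),cv2.resize(c[155:230,260:360],(400,300),interpolation=2)])]))
```

```text
[0.65895445 0.10719343 0.24904713] [-2.27865743 -2.15981167  0.00427096]
```

View pics/c8.png

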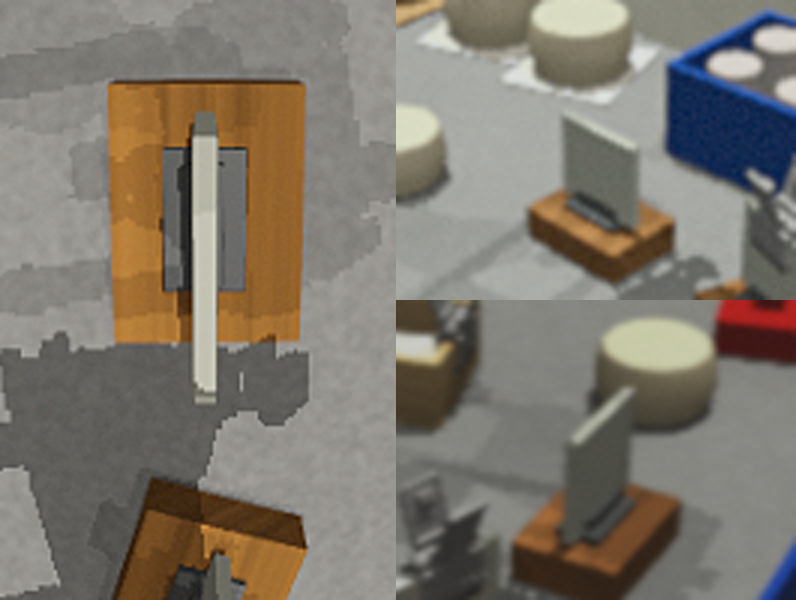

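The wrist view shows the board upright in its hole with the flange square on the base (flange at crop (162..247, 148..290)). The side and scene views agree. I'll measure it numerically, then go to the clip.

Run:
```python
from h import *
def g(c,o,pts,z,s=3): return [onz(c,o[0]+(x+.5)/s-.5,o[1]+(y+.5)/s-.5,z,True) for x,y in pts]
w=load('w8');o=(193,90)
rep('top',g(w,o,[(192,136),(216,136),(214,402),(195,402)],.118))
rep('flange',g(w,o,[(162,148),(247,148),(243,290),(164,290)],.038))
rep('base',g(w,o,[(108,84),(305,84),(299,341),(117,341)],.032))
```

```text
top [[0.6587, 0.1527], [0.6661, 0.1523], [0.6611, 0.0634], [0.6547, 0.0638]] c [0.6602 0.1081 0.118 ] edges [0.089, 0.007, 0.089, 0.006] ang [87.4, -3.0, -93.2, 176.9]
flange [[0.6451, 0.1386], [0.679, 0.1368], [0.6749, 0.0776], [0.6421, 0.0794]] c [0.6602 0.1081 0.038 ] edges [0.059, 0.034, 0.059, 0.033] ang [87.1, -3.0, -94.0, 176.9]
base [[0.6247, 0.1653], [0.7038, 0.1612], [0.6984, 0.0515], [0.6199, 0.0557]] c [0.6617 0.1084 0.032 ] edges [0.11, 0.079, 0.11, 0.079] ang [87.5, -3.0, -92.8, 176.9]
```

>>> drive_tool --deltas '[{"hand":1,"offset":[-5,4.2,0],"angular":[0,0,6]},{"hand":1,"offset":[-9.8,8.3,0],"angular":[0,0,13.4]},{"hand":1,"offset":[-14.7,12.5,0],"angular":[0,0,13.4]},{"hand":1,"offset":[-19.8,16.66,0],"angular":[0,0,13.4]},{"hand":1,"offset":[-19.8,16.66,0],"angular":[0,0,13.4]},{"hand":1,"offset":[-19.8,16.66,0],"angular":[0,0,13.4]},{"hand":1,"offset":[-19.8,16.66,0],"angular":[0,0,13.4]}]'

```text
time: 11.45
tool_pos: [0.463, 0.2732, 0.2508]
tcp_rot: [2.013, 2.411, -0.001]
wrist_force: [0.1, -0.4, 0.2]
width: 1.001
```

Run:
```python
from h import *
a=snap('wrist','w9')['frame'];s=bot.read_state(); print(s['tool_pos'],s['tcp_rot'])
w=load('w9')
# predicted pixel of pin centre via w1 measurement, bright ridge of coil
def fp(X):
    p=w['R']@np.array(X)+w['t']; r=np.hypot(p[0],p[1]); th=np.arctan2(r,p[2]); return w['K'][:2,:2]@(p[:2]/r*th)+w['K'][:2,2]
u,v=fp((.461,.2738,.07)); print(u,v)
for z,dy in((.108,0),):
  print([fp((.461+.0245*c*np.cos(.18)+.015*d*-.18,.2738+.0245*c*.18+.015*d*.98,.107)).round(1).tolist() for c in(-1,1) for d in(-1,1)])
g=cv2.cvtColor(a,cv2.COLOR_BGR2GRAY); v=int(v);u=int(u)
print(u-40,v);print(g[v-2:v+3,u-40:u+41].mean(0).astype(int).tolist())
print(g[v-40:v+41,u-2:u+3].mean(1).astype(int).tolist())
```

```text
[0.46308297 0.27304035 0.25090076] [ 2.01421379e+00  2.41064112e+00 -9.27375531e-04]
258.2223299599076 169.01270616565452
[[234.0, 192.1], [233.2, 163.3], [282.3, 192.0], [282.8, 163.2]]
218 169
[176, 176, 174, 176, 176, 176, 176, 176, 176, 176, 176, 176, 179, 171, 134, 124, 105, 119, 127, 138, 93, 84, 88, 91, 83, 83, 82, 71, 78, 88, 87, 82, 112, 136, 137, 143, 82, 111, 124, 130, 138, 140, 137, 140, 66, 114, 139, 142, 113, 72, 58, 59, 67, 66, 74, 71, 75, 79, 76, 67, 52, 125, 138, 134, 105, 113, 114, 115, 114, 112, 113, 112, 111, 111, 113, 113, 112, 114, 111, 113, 121]
[140, 139, 139, 141, 151, 153, 153, 152, 153, 152, 153, 153, 154, 147, 148, 65, 60, 62, 58, 65, 104, 124, 131, 138, 138, 134, 134, 135, 135, 134, 135, 134, 135, 134, 134, 134, 135, 134, 134, 134, 135, 133, 133, 133, 134, 133, 134, 134, 133, 132, 134, 132, 132, 133, 133, 132, 132, 129, 127, 115, 87, 68, 65, 107, 151, 157, 154, 155, 154, 155, 154, 153, 153, 155, 156, 161, 126, 78, 86, 86, 87]
```

>>> drive_tool --deltas '[{"hand":1,"offset":[-0.2,0.08,-5],"angular":[0,0,0]},{"hand":1,"offset":[-0.2,0.08,-10],"angular":[0,0,0]},{"hand":1,"offset":[-0.2,0.08,-14],"angular":[0,0,0]},{"hand":1,"offset":[-0.2,0.08,-16.5],"angular":[0,0,0]},{"hand":1,"offset":[-0.2,0.08,-17.4],"angular":[0,0,0]},{"hand":1,"offset":[-0.2,0.08,-17.4],"angular":[0,0,0]},{"hand":1,"offset":[-0.2,0.08,-17.4],"angular":[0,0,0]}]'

```text
time: 12.38
tool_pos: [0.4615, 0.2751, 0.0787]
tcp_rot: [2.012, 2.411, 0.004]
wrist_force: [-0.8, 0.7, -0.1]
width: 0.998
```

>>> drive_tool --deltas '[{"hand":0.6,"offset":[0,-0.1,-0.1],"angular":[0,0,0]},{"hand":0.5,"offset":[0,-0.1,-0.1],"angular":[0,0,0]},{"hand":0.4,"offset":[0,-0.1,-0.1],"angular":[0,0,0]},{"hand":0.3,"offset":[0,-0.1,-0.1],"angular":[0,0,0]},{"hand":0.2,"offset":[0,-0.1,-0.1],"angular":[0,0,0]},{"hand":0.1,"offset":[0,-0.1,-0.1],"angular":[0,0,0]},{"hand":0,"offset":[0,-0.1,-0.1],"angular":[0,0,0]},{"hand":0,"offset":[0,-0.1,-0.1],"angular":[0,0,0]}]' --force 38

```text
time: 13.38
tool_pos: [0.4627, 0.275, 0.0796]
tcp_rot: [2.01, 2.411, 0.009]
wrist_force: [0.2, -1.7, 10.6]
width: 0.194
```

>>> drive_tool --deltas '[{"hand":0,"offset":[0,0,0],"angular":[0,0,0]},{"hand":0,"offset":[0,0,0],"angular":[0,0,0]},{"hand":0,"offset":[0,0,0],"angular":[0,0,0]},{"hand":0,"offset":[0,0,0],"angular":[0,0,0]}]'

```text
time: 13.88
tool_pos: [0.4627, 0.275, 0.0796]
tcp_rot: [2.01, 2.411, 0.009]
wrist_force: [-0.7, -1.0, 11.5]
width: 0.198
```

>>> drive_tool --deltas '[{"hand":0,"offset":[0,0,0.5],"angular":[0,0,0]},{"hand":0,"offset":[0,0,1.5],"angular":[0,0,0]},{"hand":0,"offset":[0,0,3.5],"angular":[0,0,0]},{"hand":0,"offset":[0,0,6.5],"angular":[0,0,0]},{"hand":0,"offset":[0,0,9.5],"angular":[0,0,0]},{"hand":0,"offset":[0,0,12.5],"angular":[0,0,0]},{"hand":0,"offset":[0,0,14],"angular":[0,0,0]},{"hand":0,"offset":[0,0,14],"angular":[0,0,0]}]'

```text
time: 14.88
tool_pos: [0.4606, 0.2741, 0.2173]
tcp_rot: [2.012, 2.412, 0.003]
wrist_force: [-0.5, 0.1, -0.8]
width: 0.195
```

>>> drive_tool --deltas '[{"hand":0,"offset":[3,-2.5,0],"angular":[0,0,-3]},{"hand":0,"offset":[7,-6,0],"angular":[0,0,-6]},{"hand":0,"offset":[11,-9.5,0],"angular":[0,0,-10]},{"hand":0,"offset":[15,-13,0],"angular":[0,0,-13.3]},{"hand":0,"offset":[18,-15.5,0],"angular":[0,0,-13.3]},{"hand":0,"offset":[19.75,-16.7,0],"angular":[0,0,-13.3]},{"hand":0,"offset":[19.75,-16.7,0],"angular":[0,0,-13.3]},{"hand":0,"offset":[19.75,-16.7,0],"angular":[0,0,-13.3]}]'

```text
time: 15.88
tool_pos: [0.6563, 0.1077, 0.2155]
tcp_rot: [-2.276, -2.163, 0.002]
wrist_force: [-0.8, -0.0, -1.0]
width: 0.191
```

Run:
```python
from h import *
a=snap('wrist','w10')['frame'];s=bot.read_state(); print(s['tool_pos'],s['tcp_rot'],s['wrist_force'],s['width'])
b=snap('side','d10')['frame'];c=snap('scene','s10')['frame']
s=bot.read_state(); print(s['tool_pos'])
cv2.imwrite('pics/c10.png',np.hstack([cv2.resize(a[140:340,193:325],(396,600),interpolation=2),np.vstack([cv2.resize(b[108:183,212:312],(400,300),interpolation=2),cv2.resize(c[120:195,260:360],(400,300),interpolation=2)])]))
```

```text
[0.65637462 0.10789735 0.21589566] [-2.27609423e+00 -2.16374344e+00  1.17173053e-03] [0.23218162 0.14046178 0.07483896] 0.19232456349592358
[0.65660766 0.10790299 0.21636828]
```

View pics/c10.png

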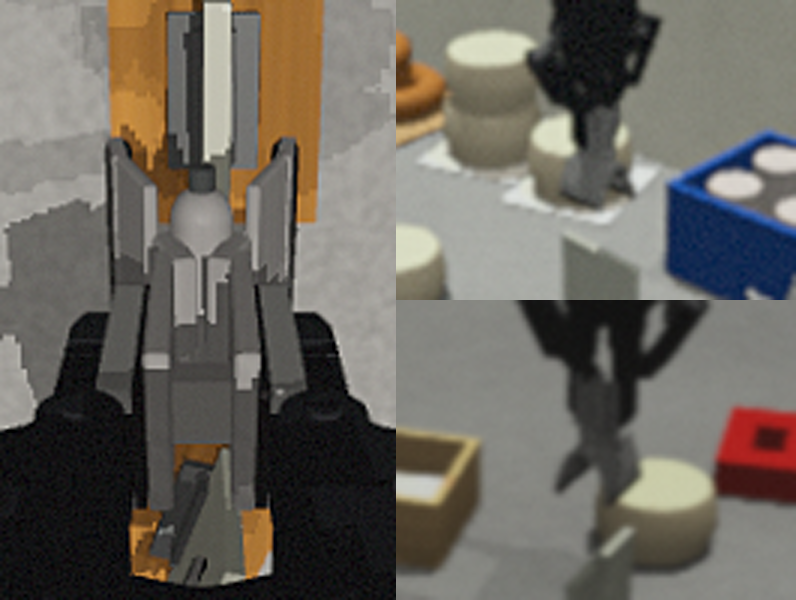

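The clip is held wide open, with jaw outlines at crop x 108 and 297 and the coil at (202,215). The board edge shows at x≈217, so the clip sits a few mm too far toward -x. I'll compute the exact shift.

Run:
```python
from h import *
def g(c,o,pts,z,s=3): return [onz(c,o[0]+(x+.5)/s-.5,o[1]+(y+.5)/s-.5,z,True) for x,y in pts]
w=load('w10');o=(193,140)
pz=.216-.0136
rep('jaw tops',g(w,o,[(108,145),(297,142)],pz-.03))
rep('jaw in',g(w,o,[(155,188),(248,187)],pz-.008))
rep('pinfar',g(w,o,[(190,168),(214,168)],pz))
rep('coil',g(w,o,[(171,225),(231,225)],pz))
rep('levertop',g(w,o,[(146,505),(266,500)],pz+.045))
rep('boardtop',g(w,o,[(204,5),(230,5)],.118))
```

```text
jaw tops [[0.6369, 0.1306], [0.6782, 0.1292]] c [0.6575 0.1299 0.1724] edges [0.041, 0.041] ang [178.0, -2.0]
jaw in [[0.6482, 0.1281], [0.6663, 0.1274]] c [0.6572 0.1277 0.1944] edges [0.018, 0.018] ang [177.7, -2.3]
pinfar [[0.6555, 0.1346], [0.6599, 0.1343]] c [0.6577 0.1344 0.2024] edges [0.004, 0.004] ang [177.1, -2.9]
coil [[0.6513, 0.1234], [0.6626, 0.1228]] c [0.6569 0.1231 0.2024] edges [0.011, 0.011] ang [177.1, -2.9]
levertop [[0.6467, 0.0937], [0.6658, 0.0937]] c [0.6562 0.0937 0.2474] edges [0.019, 0.019] ang [-179.8, 0.2]
boardtop [[0.6591, 0.1522], [0.6661, 0.1518]] c [0.6626 0.152  0.118 ] edges [0.007, 0.007] ang [177.2, -2.8]
```

Run:
```python
from h import *
c,s=np.cos(-.052),np.sin(-.052)
D=load('d10');S=load('s10')
for x in(-.018,.018):
  for y in(-.025,.025):
    X=(.6563+c*x-s*y,.1069+s*x+c*y,.1677); d=proj(D,X);e=proj(S,X)
    print(x,y,'side crop',((d-[212,108])*4+[396,0]).round(),'scene crop',((e-[260,120])*4+[396,300]).round())
```

```text
-0.018 -0.025 side crop [600. 214.] scene crop [555. 497.]
-0.018 0.025 side crop [558. 194.] scene crop [590. 466.]
0.018 -0.025 side crop [631. 199.] scene crop [604. 510.]
0.018 0.025 side crop [589. 180.] scene crop [637. 479.]
```

>>> drive_tool --deltas '[{"hand":0,"offset":[0.38,0.13,0],"angular":[0,0,0]},{"hand":0,"offset":[0.38,0.13,0],"angular":[0,0,0]},{"hand":0,"offset":[0.38,0.13,-1.5],"angular":[0,0,0]},{"hand":0,"offset":[0.38,0.13,-3],"angular":[0,0,0]},{"hand":0,"offset":[0.38,0.13,-4.2],"angular":[0,0,0]},{"hand":0,"offset":[0.38,0.13,-4.5],"angular":[0,0,0]},{"hand":0,"offset":[0.38,0.13,-4.5],"angular":[0,0,0]},{"hand":0,"offset":[0.38,0.13,-4.5],"angular":[0,0,0]}]'

```text
time: 17.02
tool_pos: [0.6619, 0.1081, 0.172]
tcp_rot: [2.278, 2.163, 0.002]
wrist_force: [-0.7, -0.8, -0.4]
width: 0.195
```

Run:
```python
from h import *
a=snap('wrist','w11')['frame'];s=bot.read_state(); print(s['tool_pos'],s['tcp_rot'],s['wrist_force'],s['width'])
w=load('w11')
def fp(X):
    p=w['R']@np.array(X)+w['t']; r=np.hypot(p[0],p[1]); th=np.arctan2(r,p[2]); return w['K'][:2,:2]@(p[:2]/r*th)+w['K'][:2,2]
T=s['tool_pos'];pz=T[2]-.0136
g=cv2.cvtColor(a,cv2.COLOR_BGR2GRAY)
for n,X in(('board far top',(.6625,.1530,.118)),('board far top -5mm in',(.6622,.148,.118)),('pin far',(.6616,.1355,pz)),('jaw far L tip',(.6431,.134,pz-.033)),('jaw far R tip',(.6790,.132,pz-.033))):
    p=fp(X);u,v=p.astype(int);print(n,p.round(1),u-30,g[v-1:v+2,u-30:u+31].mean(0).astype(int).tolist())
```

```text
[0.66189129 0.10805082 0.17212987] [2.27774236e+00 2.16248393e+00 1.80368692e-03] [-0.05124322 -0.303693   -0.09148327] 0.19514921588952197
board far top [257.3 150.2] 227 [135, 133, 130, 129, 126, 126, 126, 122, 125, 123, 126, 123, 110, 102, 94, 92, 97, 99, 102, 101, 102, 100, 102, 91, 47, 79, 126, 128, 127, 127, 126, 127, 126, 126, 128, 129, 118, 102, 103, 101, 98, 98, 98, 95, 91, 89, 88, 90, 94, 99, 102, 109, 107, 111, 109, 112, 110, 114, 117, 117, 116]
board far top -5mm in [257.2 157.5] 227 [134, 133, 131, 129, 127, 125, 125, 123, 113, 109, 109, 107, 108, 85, 102, 104, 103, 103, 104, 103, 106, 111, 60, 41, 25, 163, 195, 192, 189, 189, 189, 189, 189, 190, 190, 197, 176, 82, 70, 87, 106, 104, 104, 102, 110, 108, 110, 116, 117, 73, 116, 121, 117, 116, 114, 114, 114, 115, 117, 119, 117]
pin far [256.9 194.4] 226 [151, 146, 66, 30, 111, 120, 96, 96, 98, 94, 82, 81, 82, 78, 77, 54, 65, 102, 109, 61, 59, 48, 50, 50, 47, 42, 80, 103, 103, 101, 82, 62, 112, 111, 111, 111, 129, 99, 48, 55, 52, 62, 63, 63, 62, 63, 61, 61, 58, 91, 114, 116, 117, 117, 115, 112, 104, 81, 86, 98, 105]
jaw far L tip [229.5 182.1] 199 [161, 160, 161, 160, 159, 159, 161, 163, 165, 164, 164, 164, 162, 161, 159, 159, 158, 160, 158, 149, 139, 131, 125, 127, 120, 117, 121, 120, 129, 129, 129, 130, 128, 103, 85, 82, 77, 107, 112, 115, 114, 54, 96, 103, 103, 102, 102, 104, 109, 55, 41, 46, 36, 120, 195, 192, 189, 189, 189, 190, 189]
jaw far R tip [283.8 182.2] 253 [195, 192, 189, 189, 189, 190, 189, 189, 191, 195, 143, 99, 102, 100, 117, 89, 87, 90, 89, 91, 86, 118, 103, 109, 114, 118, 116, 114, 114, 113, 115, 117, 117, 116, 114, 112, 113, 114, 113, 115, 115, 114, 117, 116, 113, 115, 126, 143, 139, 138, 139, 142, 141, 141, 144, 144, 144, 142, 142, 140, 143]
```

>>> drive_tool --deltas '[{"hand":0,"offset":[-0.1,0.1,-0.5],"angular":[0,0,0]},{"hand":0,"offset":[-0.1,0.1,-1.2],"angular":[0,0,0]},{"hand":0,"offset":[-0.1,0.1,-2],"angular":[0,0,0]},{"hand":0,"offset":[-0.1,0.1,-2.6],"angular":[0,0,0]},{"hand":0,"offset":[-0.1,0.1,-2.9],"angular":[0,0,0]},{"hand":0,"offset":[-0.1,0.1,-2.9],"angular":[0,0,0]},{"hand":0,"offset":[-0.1,0.1,-2.9],"angular":[0,0,0]},{"hand":0,"offset":[-0.1,0.1,-2.9],"angular":[0,0,0]}]'

```text
time: 18.08
tool_pos: [0.6606, 0.1091, 0.1427]
tcp_rot: [2.278, 2.163, 0.001]
wrist_force: [-0.6, 0.2, -0.1]
width: 0.194
```

Run:
```python
from h import *
a=snap('wrist','w12')['frame'];b=snap('side','d12')['frame'];c=snap('scene','s12')['frame']
s=bot.read_state(); print(s['tool_pos'],s['tcp_rot'],s['wrist_force'],s['width'])
w=load('w12');g=cv2.cvtColor(a,cv2.COLOR_BGR2GRAY)
for v in range(160,224,6): print(v,g[v-1:v+2,216:300].mean(0).astype(int).tolist())
```

```text
[0.66050746 0.10903127 0.14256139] [2.27795080e+00 2.16302601e+00 5.65494320e-04] [ 0.17337872 -0.22175205 -0.25612073] 0.19572703270762223
160 [127, 129, 130, 131, 134, 134, 131, 131, 132, 131, 131, 127, 126, 125, 123, 121, 121, 120, 110, 107, 105, 104, 106, 92, 88, 92, 93, 92, 93, 92, 93, 94, 96, 73, 71, 71, 43, 70, 120, 120, 117, 118, 118, 120, 118, 119, 119, 119, 120, 121, 93, 92, 92, 93, 92, 93, 94, 92, 92, 90, 91, 93, 93, 85, 98, 104, 107, 103, 103, 103, 99, 101, 100, 103, 114, 115, 115, 113, 111, 111, 110, 113, 113, 112]
166 [119, 120, 123, 125, 125, 127, 126, 126, 125, 122, 122, 120, 120, 117, 116, 118, 108, 104, 102, 103, 104, 105, 104, 105, 91, 98, 99, 98, 100, 99, 102, 97, 100, 78, 46, 38, 20, 152, 185, 188, 185, 185, 186, 185, 185, 186, 185, 185, 188, 190, 154, 68, 57, 86, 103, 100, 100, 101, 100, 99, 101, 102, 104, 79, 105, 109, 109, 107, 113, 111, 110, 111, 112, 114, 117, 113, 112, 111, 110, 111, 110, 111, 114, 111]
172 [108, 110, 111, 113, 116, 115, 116, 115, 112, 114, 112, 112, 110, 109, 107, 106, 105, 103, 103, 104, 104, 106, 106, 106, 85, 100, 100, 101, 100, 100, 10
[... 2661 characters left out ...]
 135, 101, 86, 90, 87, 89, 91, 91, 90, 80, 141, 149, 147, 149, 96, 47, 46, 46, 45, 94, 107, 118, 128, 133, 140, 144, 149, 151, 156, 156, 155, 153, 150, 147, 145, 138, 135, 129, 118, 88, 58, 56, 60, 54, 128, 142, 148, 146, 110, 98, 100, 103, 99, 100, 97, 98, 97, 139, 94, 23, 39, 117, 112, 109, 110, 110, 108, 108, 111]
220 [77, 83, 112, 125, 126, 131, 114, 95, 82, 69, 69, 72, 62, 26, 45, 112, 103, 90, 89, 88, 88, 89, 89, 90, 78, 138, 152, 132, 97, 94, 91, 90, 86, 85, 82, 86, 94, 104, 127, 142, 143, 147, 147, 147, 145, 146, 149, 147, 147, 142, 121, 106, 95, 86, 83, 87, 86, 90, 96, 98, 108, 152, 152, 103, 98, 101, 102, 97, 100, 98, 97, 99, 145, 81, 19, 58, 119, 113, 111, 111, 111, 108, 109, 113]
```

Run:
```python
from h import *
w=load('w12');a=cv2.imread('pics/w12.png');g=cv2.cvtColor(a,cv2.COLOR_BGR2GRAY)
print('col 258-261 rows 186..204',g[186:205,258:262].mean(1).astype(int).tolist())
for v in(192,193,194,195):print(v,[onz(w,259.5,v,z,True)[1].round(4) for z in(.122,.129,.136)])
c,s=np.cos(-.052),np.sin(-.052)
for n,f in(('D','d12'),('S','s12')):
  C=load(f);im=cv2.imread(f'pics/{f}.png')
  gr=cv2.cvtColor(im,cv2.COLOR_BGR2GRAY)
  for nm,x,y,z in(('-x tip',-.018,-.015,.094),('+x tip',.018,-.015,.094),('board top near end',0,-.04,.118),('board top far end',0,.04,.118)):
    p=proj(C,(.6605+c*x-s*y,.1082+s*x+c*y,z));u,v=p.round().astype(int)
    print(n,nm,p.round(1),'col from',v-10,gr[v-10:v+11,u-1:u+2].mean(1).astype(int).tolist())
```

```text
col 258-261 rows 186..204 [185, 185, 184, 185, 186, 192, 157, 87, 63, 26, 45, 63, 69, 66, 68, 68, 67, 63, 84]
192 [np.float64(0.1354), np.float64(0.1377), np.float64(0.14)]
193 [np.float64(0.1348), np.float64(0.1371), np.float64(0.1395)]
194 [np.float64(0.1342), np.float64(0.1366), np.float64(0.1389)]
195 [np.float64(0.1336), np.float64(0.136), np.float64(0.1383)]
D -x tip [261.6 179.1] col from 169 [87, 87, 85, 89, 89, 88, 86, 84, 73, 67, 79, 101, 105, 104, 102, 105, 105, 103, 93, 71, 51]
D +x tip [269.1 175.3] col from 165 [168, 169, 157, 128, 94, 79, 84, 94, 112, 115, 109, 103, 104, 103, 104, 103, 103, 104, 103, 103, 105]
D board top near end [270.6 173.7] col from 164 [170, 170, 170, 170, 165, 155, 144, 132, 123, 125, 131, 123, 114, 114, 115, 115, 114, 115, 115, 114, 116]
D board top far end [254.4 165.5] col from 156 [98, 101, 99, 120, 172, 198, 168, 166, 171, 173, 164, 134, 118, 120, 117, 113, 112, 110, 103, 107, 120]
S -x tip [302.4 191.2] col from 181 [129, 121, 112, 101, 87, 75, 65, 57, 55, 58, 69, 85, 94, 97, 96, 93, 91, 92, 93, 93, 90]
S +x tip [314.2 194.7] col from 185 [60, 61, 61, 63, 62, 59, 58, 52, 49, 52, 63, 71, 73, 72, 71, 71, 70, 67, 61, 53, 45]
S board top near end [304.3 189.6] col from 180 [124, 109, 89, 69, 58, 52, 47, 47, 53, 65, 74, 78, 75, 75, 75, 74, 72, 73, 73, 73, 73]
S board top far end [317.5 176.7] col from 167 [30, 31, 34, 35, 33, 29, 29, 38, 54, 79, 100, 89, 80, 79, 79, 79, 80, 81, 81, 75, 70]
```

```bash
python3 -c "
from h import *
s=bot.read_state();print(s['time'],s['tool_pos'],s['width'],s['wrist_force']);print(bot.finish_job())"
```

```text
18.225 [0.66050746 0.10903127 0.14256139] 0.19572703270762223 [ 0.17337872 -0.22175205 -0.25612073]
the job is handed in; nothing more can be done
None
```

I plugged the left-most loose board into the wooden base and let go of it. The squeezed-open clip is now held astride the middle of the board's top edge, and I handed the job in at 18.2 s.

**Board:** It met firm resistance at the expected fully-home height, pushing back with 12 N. After release it stood upright in the pictures. Its centre measured about 1 mm off the base's centre, which is within the play of the socket.

**Clip:**
- The gripper opening corresponds to the clip's stop, so it is squeezed fully open at 38 N of grip.
- It is centred on the board to about 1 mm in the last wrist image.
- The pin is about 10–11 mm above the board's top edge, which leaves the spring about 4–5 mm clear. The jaw tips are about 24 mm below the edge, with roughly 11 mm free on each side.
- The wrist force was about zero at the end, so nothing is touching the board.

**Checks that fell short or disagreed:**
- The last check of the clip over the board was by pixel profiles only, because my 12 picture views were used up. The wrist, side and scene profiles agreed to about 1–2 mm.
- The first side and scene camera fixes differed by up to about 10 mm, so I relied on the wrist camera instead.
- The measured arm position drifted 1–4 mm from the commanded one, and I corrected for it at each step.
- I took no closing check of the surrounding food; the arm kept clear of it and I saw no unexpected contact force.

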